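# Shut the terminal box and lock its quarter-turn fastener

### The job

Swing the hinged cover of the sloped grey terminal box fully shut, then lock it with its wing fastener: turn the wing until it points straight up and down the slope, in line with the two small raised ridges beside it, push it fully in, and turn it a quarter turn clockwise to its stop, so that it lies level across the cover and stays in. Do not disturb the white reel, the small parts bin and the brass weight that stand beside the box.

Things in the scene. Friction and masses are not known exactly. Their poses are not given: they have to be found in the camera images.
- unit: Grey sheet-metal terminal box, fixed, 140 mm deep (x), 150 mm wide (y). Origin: centre of its underside; its x points to its back. The front is 50 mm high, the back 148 mm: the open top slopes 35 degrees down to the front. A steel catch plate with a 30 x 9 mm slot, running up and down the slope, lies 7 mm under the shut cover, below the fastener.
- cover (a joint): Hinge of the white cover (172 x 152 x 4 mm) along the box's top back edge, parallel to the box's y. 0 = fully shut, lying on the 35 degree slope; grows to 1.2 rad as its low free edge, 171 mm from the hinge, is lifted. The hinge is stiff: the cover stays where it is left and needs about 2 to 4 N near its free edge to move.
- cover_hinge_line (a point): Point on the cover's outer face above the hinge line, middle of its width; the hinge axis is 4 mm below it. It has the cover's axes: x up the cover towards the hinge, y left along the hinge, z square out of the cover. Opening turns the cover by + about y. The fastener's axis is on the cover's middle line, 132 mm from the hinge (at x = -132 mm here).
- cover_pad (a point): Centre of the grey ribbed thumb pad (34 x 34 mm) on the cover's outer face, 132 mm from the hinge and 53 mm to the left (+y) of the fastener; a good place to press the cover shut. Axes as the cover's.
- wing_grip (a point): Centre of the fastener's dark steel wing: a bar 38 mm long (its x), 10 mm thick (its y), 28 mm tall (its z, out of the cover along the fastener's axis). Sprung out, it is 29 mm above the cover's outer face and the wing's lower edge 12 mm above the round steel plate (54 mm wide, 3 mm high) under it; both 11 mm less pushed in. The ridges on that plate are 24 mm from the axis, 3 mm high.
- wing (a joint): Turn of the wing about the fastener's axis, rad, growing clockwise as seen from outside. 0 = its long side points up and down the cover, in line with ridges and slot: only there (to about 10 degrees) can it be pushed in. 1.57 (stop) = level across the cover, locked. Friction 0.03 N m; it stays where it is left. Pushed in and turned past about 20 degrees it cannot spring out.
- push (a joint): How far the fastener is pushed in along its axis, m: 0 = sprung out, 0.011 = fully in. A spring pushes it out (1.6 N at 0, 4 N fully in). Out of line it stops at 0.0015 when the cover is shut. Locked and let go it springs back to about 0.0095.
- reel: White wire reel, 72 mm diameter, 66 mm high, standing on the bench; origin at the centre of its underside.
- parts_bin: Small open blue bin of metal parts, 84 mm (x) by 58 mm (y), 38 mm high; origin at the centre of its underside.
- weight: Turned brass hold-down weight, 40 mm diameter, 58 mm high; origin at the centre of its underside.
Not all that is in view belongs to the job. There is more than one size of the unit; the one meant has the size given above.

How it is judged:
By the outcome, as a careful person would: the job done as asked, in the order asked, and still so for the second after the job is handed in, with the robot touching nothing.
It also fails if it takes over 48 s, if anything falls off the work surface, if the arm or the gripper's body presses on something with over 40 N, if the wrist force passes 120 N, or if a joint passes its speed limit or range.

### The arm

A 6-joint arm with a two-finger parallel gripper is mounted at the origin on a cart in front of the work surface, level with it; the furniture and walls round the work are solid. World frame = base frame: x ahead of the robot, y to its left, z up, the work surface at z = 0. Lengths are in mm, angles in rad, forces in N, time in s.
With the tool pointing down it reaches from about 325 to 925 mm from the base axis. Payload 3.1 kg.
Tool frame: the origin (TCP) lies on the front face of the gripper's body, between the roots of the fingers; the fingertips stand 73 mm ahead of it and the grasp point (between the pads) lies 54 mm ahead of it (robot.tip_extent is the z of the fingertips in the tool frame, in mm); z points along the fingers, y is the direction in which the jaws open and shut (so a half turn about z gives the same grasp; the last joint's range is limited). The gripper opens to 85 mm and grips with 20 to 120 N. Pads are 22 mm wide; open, the fingers measure 114 mm over their backs; the gripper's body (76 mm by 85 mm) begins 54 mm behind the grasp point. The pads swing forward as they close: fully open they stand 13 mm farther back than shut.
Start: joints at [-0.112, 0.217, 1.613, -0, 1.311, -0.112], TCP at [625.012, 0.021, 303.9] pointing down, gripper open.
Joint ranges: [-2.75, 2.75], [-0.78, 2.1], [0.31, 2.55], [-1.13, 4.27], [0.13, 2.63], [-2.58, 2.58]. Speed limits (rad/s): [2.79, 2.79, 3.14, 3.14, 3.14, 3.14].

### API

Orientations are given as a unit quaternion [x, y, z, w].
In Python, from cell import robot gives the robot as it stands. The module is installed in compiled form; this text tells all that it offers. Calls block until the motion is done:
- robot.move_ptp(position, orientation): joint-space move of the TCP to a pose.
- robot.line_to(position, orientation=None, rate=150, until_force=None): straight line of the TCP; orientation=None keeps the orientation; rate is the mean speed in mm/s. With until_force (N) it stops when the force on the tool has changed by that much, and returns True; else False.
- robot.movej(angles): joint-space move.
- robot.gripper_to(opening): finger opening in mm; the grip force is fixed at half the most; returns when the fingers have stopped.
- robot.sleep(seconds).
- robot.solve_ik(position, orientation): joint angles nearest the present ones, or None.
- robot.read_camera(name): name is "scene" or "side" or "wrist"; returns a dict with "img" (384x512x3 uint8, blue, green, red), "depth" (384x512 float32, mm along the optical axis (not along the pixel's ray), 0 where there is no reading), "fx", "fy", "cx", "cy" (pixels), "dist" ([k1, k2, p1, p2, k3] as OpenCV has them; the pictures are not rectified), "xyz" and "orientation" of the camera in the world. Camera axes: x right, y up, looking along -z (the intrinsics and any distortion apply to the point x, -y, -z); pixel columns grow to the right and rows downward; lengths in mm; the calibration is good to about 2 mm. A picture is of the moment at which its call begins.
A pose or a line that the arm cannot do raises robot.IKError and nothing moves.
- robot.sign_off(): hands the job in, once; it reports no verdict.
Trained networks look in a picture, given as the dict that the camera call returned (one of the last four; its "shot" number tells which), for a name from the list of things; names that differ only in an ending like _2 or _b are one class to them, and where a whole thing is asked for, a point or a joint stands for the part that bears it (a point fixed in the world has none). Each returns a list of dicts, best first, with "p" (0 to 1); they miss things now and then, are a little off and sometimes report something else, mostly with a low value. They report only what shows in the picture. A call takes as long as a camera call. They do not tell look-alikes from the thing itself.
- robot.recognise(picture, label): "position" ([x, y, z] in mm, in the coordinates of the camera as it stood for that picture, good to about 4 mm: the middle of the surface that is visible of it).
- robot.spot_point(picture, label): "position" ([x, y, z] in mm, in the coordinates of the camera as it stood for that picture, good to about 4 mm: a listed point, or the origin of a listed thing).
Readings, each from a call of its own:
- robot.current_time_s(): time.
- robot.current_joints(): joint angles.
- robot.current_qvel(): joint speeds.
- robot.current_effort(): joint torques, N m.
- robot.current_tool_pos(): TCP position.
- robot.current_tool_rot(): TCP orientation.
- robot.current_force(): force on the tool from outside, world axes, zero at the start.
- robot.current_wrist_torque(): the same for the moment, N m.
- robot.current_gripper_width(): finger opening in mm.
Only numpy, scipy, OpenCV 4.12 (cv2) and the standard library are available. Lean on these libraries where they do the work, as an engineer would, in place of code of your own. Each camera call takes 0.05 s, during which the arm holds its last target. There are 200 camera calls.

## Working session

There is one attempt and no reset: what is moved stays moved. The work goes in short steps, each a Python script; the robot and the scene stay as the last script left them, time stands still between calls to the robot, and variables do not carry over. Pictures are saved under pics/ and viewed, about 8 in all and at most 12, crops included, and the job is handed in when it is done.

```bash
mkdir -p pics
cat > h.py <<'E'
from cell import robot
import numpy as np, cv2
from scipy.spatial.transform import Rotation as R
def w(c,p): return R.from_quat(c["orientation"]).apply(p)+np.array(c["xyz"])
def px(c,u,v,d=None):
    if d is None:
        d=np.median([x for x in c["depth"][v-1:v+2,u-1:u+2].ravel() if x>0])
    K=np.array([[c["fx"],0,c["cx"]],[0,c["fy"],c["cy"]],[0,0,1.]])
    n=cv2.undistortPoints(np.array([[[u,v]]],float),K,np.array(c["dist"],float))[0,0]
    return w(c,[n[0]*d,-n[1]*d,-d])
def proj(c,P):
    K=np.array([[c["fx"],0,c["cx"]],[0,c["fy"],c["cy"]],[0,0,1.]])
    q=R.from_quat(c["orientation"]).inv().apply(np.atleast_2d(P)-np.array(c["xyz"]))*[1,-1,-1]
    return cv2.projectPoints(q,np.zeros(3),np.zeros(3),K,np.array(c["dist"],float))[0][:,0]
E
python3 - <<'E'
from h import *
ims=[]
for n in ["scene","side"]:
    c=robot.read_camera(n); ims.append(c["img"]); print(n,np.round(c["xyz"]))
    for l in ["unit","cover_hinge_line","cover_pad","wing_grip","reel","parts_bin","weight"]:
        for r in robot.spot_point(c,l)[:3]:
            P=w(c,r["position"]); print(l,round(r["p"],2),np.round(P),np.round(proj(c,P)[0]))
    cv2.imwrite(f"pics/{n}0.png",cv2.resize(c["img"],(800,600)))
print(robot.current_time_s())
E
```

```text
scene [-257. -568.  646.]
unit 0.93 [535.  43.   0.] [244. 219.]
unit 0.55 [ 523. -159.    1.] [297. 242.]
cover_hinge_line 0.62 [606.  60. 155.] [253. 166.]
cover_hinge_line 0.62 [ 568. -138.  109.] [301. 202.]
cover_pad 0.92 [468.  90. 148.] [217. 182.]
cover_pad 0.73 [ 375. -323.    1.] [326. 296.]
cover_pad 0.59 [ 478. -124.   60.] [280. 229.]
wing_grip 0.41 [475.  38. 180.] [232. 175.]
wing_grip 0.39 [ 481. -170.   74.] [295. 229.]
reel 0.85 [434. 294.  -1.] [166. 209.]
parts_bin 0.63 [ 379. -324.    0.] [328. 295.]
weight 0.8 [ 512. -301.    0.] [342. 262.]
side [ 158. -870.  909.]
unit 0.64 [ 519. -151.   -1.] [267. 256.]
unit 0.57 [536.  53.  -2.] [245. 215.]
cover_hinge_line 0.83 [ 567. -141.  113.] [280. 223.]
cover_hinge_line 0.78 [606.  56. 154.] [263. 174.]
cover_pad 0.8 [ 478. -127.   59.] [251. 242.]
cover_pad 0.68 [465.  89. 150.] [220. 180.]
cover_pad 0.46 [ 514. -299.   -1.] [288. 292.]
wing_grip 0.52 [477.  42. 176.] [228. 181.]
wing_grip 0.4 [ 480. -172.   73.] [258. 248.]
wing_grip 0.39 [464.  89. 151.] [220. 180.]
parts_bin 0.88 [ 378. -329.    2.] [249. 317.]
parts_bin 0.3 [463.  87. 149.] [220. 181.]
weight 0.64 [ 513. -302.   -1.] [288. 293.]
0.8
```

Run:
```python
import cv2,numpy as np
a=cv2.imread("pics/scene0.png"); b=cv2.imread("pics/side0.png")
f=lambda i,x,y:cv2.resize(i[y:y+230,x:x+310],(800,594),interpolation=cv2.INTER_CUBIC)
cv2.imwrite("pics/crop1.png",f(a,270,210))
```

```text
(no output)
```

View pics/scene0.png

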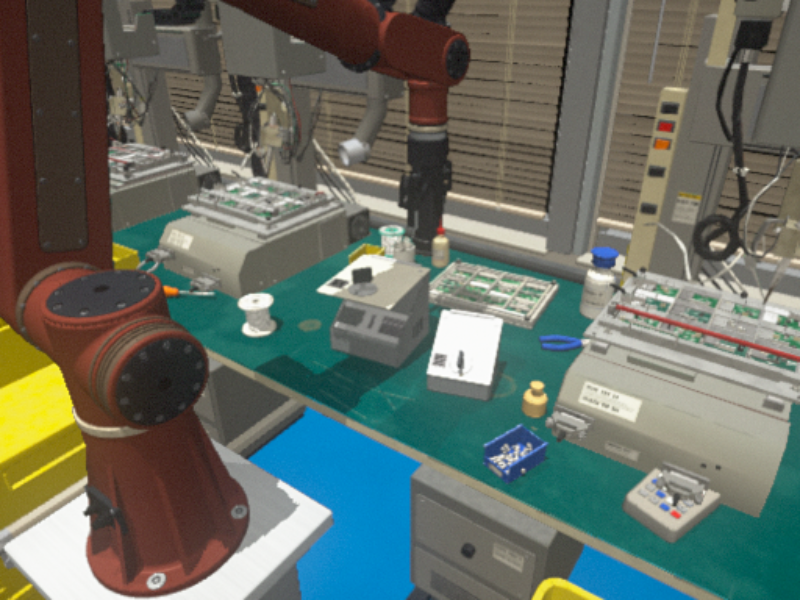

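View pics/crop1.png

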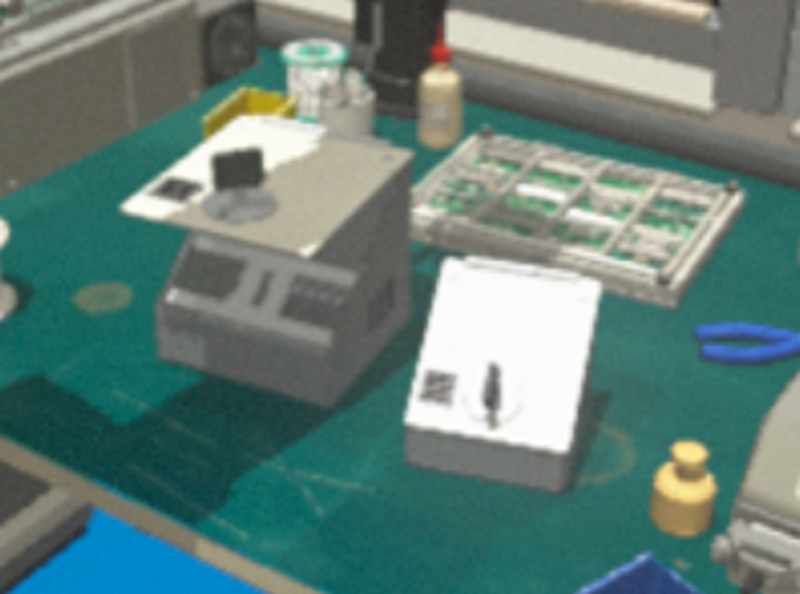

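The unit meant is the left box (scene0 px ~(380,310), open cover). Its hinge measures about 154 mm high, which fits a 148 mm back. The right one (px ~(465,355), shut cover, hinge about 110 mm high) is the smaller size. Next I look closer with the wrist camera.

Run:
```python
from h import *
q=robot.current_tool_rot(); print(q, R.from_quat(q).as_matrix().round(2).tolist())
c=robot.read_camera("wrist"); print(np.round(c["xyz"]),R.from_quat(c["orientation"]).as_matrix().round(2).tolist())
robot.move_ptp([430,40,400],q)
c=robot.read_camera("wrist"); print(np.round(c["xyz"]))
for l in ["cover_hinge_line","cover_pad","wing_grip"]:
    for r in robot.spot_point(c,l)[:2]:
        P=w(c,r["position"]); print(l,round(r["p"],2),np.round(P,1),np.round(proj(c,P)[0]))
cv2.imwrite("pics/w1.png",c["img"]); np.save("w1d.npy",c["depth"])
print(robot.current_time_s())
```

```text
[7.07104519e-01 7.07109043e-01 8.90750508e-06 2.81708279e-05] [[-0.0, 1.0, 0.0], [1.0, 0.0, -0.0], [-0.0, 0.0, -1.0]]
[625.  75. 373.] [[1.0, 0.0, -0.0], [-0.0, 0.96, 0.29], [0.0, -0.29, 0.96]]
[431. 114. 469.]
cover_hinge_line 0.89 [602.1  57.4 153.9] [411. 157.]
cover_hinge_line 0.68 [ 566.1 -140.2  110.3] [348. 291.]
cover_pad 0.95 [464.5  89.5 151. ] [284. 126.]
cover_pad 0.88 [ 481.6 -129.1   61.4] [285. 267.]
wing_grip 0.82 [476.5  39.8 180.5] [298. 179.]
wing_grip 0.75 [ 479.1 -166.    69.1] [283. 290.]
1.9333
```

View pics/w1.png

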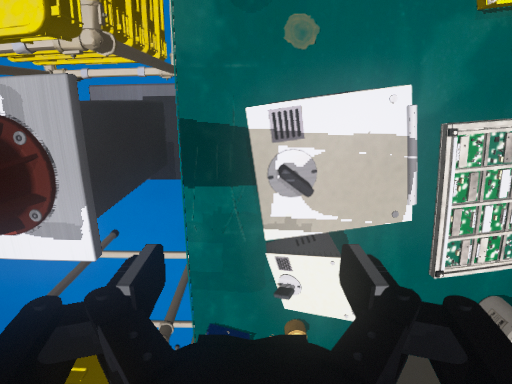

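The wrist view shows the open cover with corners at about (247,107), (410,86), (412,220) and (266,239). The pad is at (286,124), and the wing runs (283,170) to (308,190), roughly 45° clockwise of the slope line. I'll fit the cover geometry next.

Run:
```python
from h import *
c=robot.read_camera("wrist")
us=[(u,v) for u in range(262,400,6) for v in range(112,226,6) if not(260<u<325 and 105<v<205)]
P=np.array([px(c,u,v) for u,v in us]); m=np.median(P,0)
A=np.c_[P[:,:2],np.ones(len(P))]
for _ in range(4):
    s,*_=np.linalg.lstsq(A,P[:,2],rcond=None); r=P[:,2]-A@s; k=abs(r)<3; 
    k= abs(r)<max(3,2*np.median(abs(r))); A,P=A[k],P[k]
n=np.array([-s[0],-s[1],1]); n/=np.linalg.norm(n); print("n",n.round(3),"res",np.std(r).round(2),len(P))
def onp(u,v):
    a=px(c,u,v,100.); o=np.array(c["xyz"]); d=a-o
    t=(s[2]+s[0]*o[0]+s[1]*o[1]-o[2])/(d[2]-s[0]*d[0]-s[1]*d[1]); return o+t*d
C=[onp(*p) for p in [(247,107),(410,86),(412,220),(266,239)]]
print(np.round(C,1)); print([np.linalg.norm(C[i]-C[(i+1)%4]).round(1) for i in range(4)])
d=(C[1]-C[0])+(C[2]-C[3]); print("yaw",np.degrees(np.arctan2(d[1],d[0])), "pitch",np.degrees(np.arcsin(d[2]/np.linalg.norm(d))))
d=(C[0]-C[3])+(C[1]-C[2]); print("yaw from y",np.degrees(np.arctan2(-d[0],d[1])))
print("pad",onp(286,124),"plate",onp(292,173),"hinge mid",(C[1]+C[2])/2)
```

```text
n [-0.015 -0.004  1.   ] res 0.34 222
[[425.6 108.2 149.1]
 [591.7 130.9 151.8]
 [615.3 -15.9 151.5]
 [446.9 -39.9 148.8]]
[np.float64(167.7), np.float64(148.6), np.float64(170.2), np.float64(149.6)]
yaw 7.949476303964204 pitch 0.9013566979403507
yaw from y 8.654951922496695
pad [465.97783179  91.110283   149.68926515] plate [474.03925046  38.93749788 149.59263188] hinge mid [603.53515502  57.50853878 151.6518086 ]
```

```bash
cat >> h.py <<'E'
A=np.array([604.5,57.5,148.]); YAW=8.3
def rot(phi): return R.from_euler("z",YAW,degrees=True)*R.from_euler("y",-phi,degrees=True)
def pt(phi,x,y,z): return A+rot(phi).apply([x,y,4+z])
F=np.array([[0,1,0],[1,0,0],[0,0,-1.]])   # tool x=cover y, tool y=cover x
def tool(phi,x,y,z,ext,tw=0):  # tw: clockwise twist (deg) seen from outside
    r=rot(phi)*R.from_euler("z",-tw,degrees=True)*R.from_matrix(F)
    return pt(phi,x,y,z)-r.apply([0,0,-0])-r.apply([0,0,ext]), r.as_quat()
E
python3 - <<'E'
from h import *
robot.gripper_to(0); e=robot.tip_extent; print(e)
for a in [(0.9,-134,54,20,e),(36,-134,54,-3,e),(35,-132,0,29,54,45),(35,-132,0,29,54,-45),(35,-132,0,29,54,0),(35,-132,0,18,54,95)]: print(robot.solve_ik(*tool(*a)))
robot.move_ptp(*tool(0.9,-134,54,20,e))
f0=np.array(robot.current_force())
print(robot.line_to(*tool(0.9,-134,54,2,e),rate=60,until_force=8))
for phi in [5,10,15,20,25,30,34]:
    h=robot.line_to(*tool(phi,-134,54,0,e),rate=70,until_force=20)
    print(phi,h,np.round(np.array(robot.current_force())-f0,1))
    if h: break
h=robot.line_to(*tool(35,-134,54,-8,e),rate=20,until_force=15)
F_=np.array(robot.current_force())-f0
print(h,np.round(F_,1),robot.current_tool_pos(),tool(35,-134,54,0,e)[0],robot.current_time_s())
E
```

```text
72.6
[ 4.52320223e-02 -5.96738162e-02  2.03047946e+00  1.70773712e-03
  1.15515747e+00 -1.00307637e-01]
[-2.04324729e-03 -1.07972345e-01  2.44193922e+00  4.40070315e-01
  2.03366170e-01 -5.51242691e-01]
[-0.17384723 -0.16539491  2.44382039  0.59002537  0.3289239  -0.043408  ]
[-0.17384723 -0.16539491  2.44382039  0.59002537  0.3289239  -1.61420432]
[-0.17384723 -0.16539491  2.44382039  0.59002537  0.3289239  -0.82880616]
[-0.16757653 -0.12216379  2.43192299  0.63782226  0.30059672  0.78336085]
False
5 False [ 0.5 -0.4 -0.2]
10 False [ 0.1 -0.4  0.3]
15 False [ 0.5 -0.  -0.2]
20 False [ 0.8 -1.  -1. ]
25 False [ 0.1 -0.5  0.1]
30 False [ 0.1 -1.  -1.2]
34 False [-0.2 -1.3 -1.5]
True [-12.   -4.1  14.2] [447.08567303  89.03967634 135.62934149] [444.6123468   88.74650832 133.88780412] 6.5667
```

Run:
```python
from h import *
e=robot.tip_extent
robot.line_to(*tool(35,-134,54,40,e),rate=120)
print(robot.solve_ik(*tool(35,-132,0,120,54,45)))
robot.move_ptp(*tool(35,-132,0,120,54,45))
c=robot.read_camera("wrist"); print(np.round(c["xyz"]))
for l in ["cover_hinge_line","cover_pad","wing_grip"]:
    for r in robot.spot_point(c,l)[:2]:
        P=w(c,r["position"]); print(l,round(r["p"],2),np.round(P,1),np.round(proj(c,P)[0]))
print("model",pt(35,0,0,0),pt(35,-132,53,0),pt(35,-132,0,29))
I=c["img"].copy()
for k in (30,45,60):
    a=np.radians(k)
    for s in (-19,19):
        p=proj(c,pt(35,-132+s*np.cos(a),-s*np.sin(a),43))[0]; cv2.circle(I,tuple(int(x) for x in np.round(p)),2,(0,0,255) if k==45 else (0,255,0) if k==30 else (255,0,0),-1)
for x,y in [(-171,76),(-171,-76),(-132,53),(0,0),(-132+24,0),(-132-24,0)]:
    p=proj(c,pt(35,x,y,0))[0]; cv2.drawMarker(I,tuple(int(x) for x in np.round(p)),(255,0,255),0,8)
cv2.imwrite("pics/w2.png",cv2.resize(I,(800,600))); print(robot.current_time_s())
s=robot.read_camera("scene"); b=s["img"][140:260,160:320]; cv2.imwrite("pics/s2.png",cv2.resize(b,(800,600),interpolation=2))
```

```text
[-0.23733372 -0.53672958  2.51407297  0.37595935  0.62195792  0.15686781]
[392.  80. 304.]
cover_hinge_line 0.59 [ 567.7 -140.3  112. ] [436. 287.]
cover_pad 0.92 [486.7  94.7  75.5] [205. 148.]
cover_pad 0.86 [ 478.3 -128.7   56.8] [339. 340.]
wing_grip 0.59 [481.2  36.   99. ] [257. 205.]
model [602.2297253   57.16880274 151.27660818] [487.58333301  94.00471217  75.56451858] [478.77472006  39.15866521  99.31992786]
7.8333
```

View pics/w2.png

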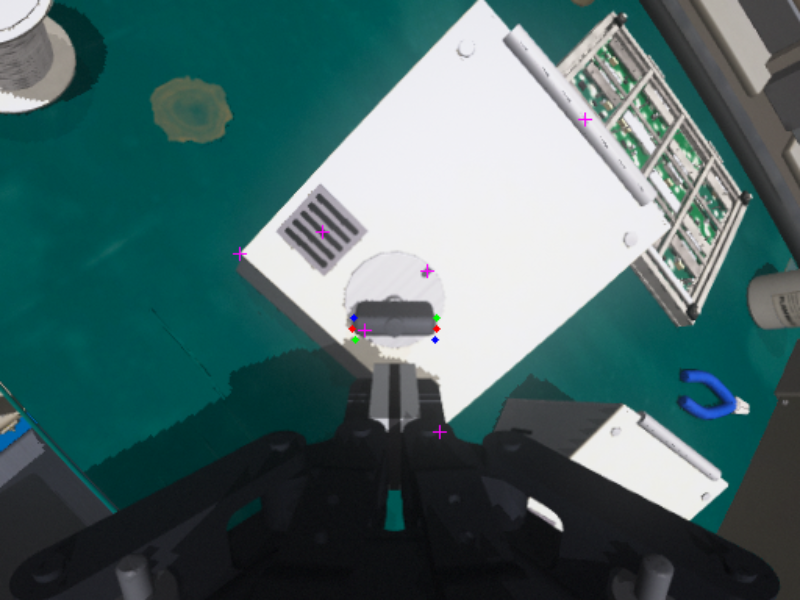

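The model markers fall on the pad (322,231), the ridges (427,271) and (363,330), and the hinge, so the cover is shut. The wing, at px (353–436, ~322), stands at +45°. Now I grip it above the plate, leaving room to push in.

Run:
```python
from h import *
W=45; Z=38
for tw,z in [(-45,80),(-45,Z),(-90,Z),(-90,Z-11),(3,Z-11)]: print(np.round(robot.solve_ik(*tool(35,-132,0,z,54,tw)),2))
robot.move_ptp(*tool(35,-132,0,Z+45,54,W-90))
robot.gripper_to(50); f0=np.array(robot.current_force())
print(robot.line_to(*tool(35,-132,0,Z,54,W-90),rate=80,until_force=10))
robot.gripper_to(0)
print("w",robot.current_gripper_width(),"f cover axes",rot(35).inv().apply(np.array(robot.current_force())-f0).round(1),robot.current_wrist_torque())
j=np.array(robot.current_joints()); j0=j.copy()
for k in (15,30,45):
    j[5]=j0[5]-np.radians(k); robot.movej(j)
    print(k,rot(35).inv().apply(np.array(robot.current_force())-f0).round(1),np.round(robot.current_wrist_torque(),2))
c=robot.read_camera("wrist"); cv2.imwrite("pics/w3.png",cv2.resize(c["img"],(800,600))); print(robot.current_time_s(),robot.current_gripper_width())
```

```text
[-0.21 -0.37  2.49  0.44  0.48 -1.47]
[-0.18 -0.2   2.45  0.56  0.35 -1.58]
[-0.18 -0.2   2.45  0.56  0.35 -2.37]
[-0.17 -0.16  2.44  0.6   0.32 -2.41]
[-0.17 -0.16  2.44  0.6   0.32 -0.78]
False
w 8.857906154709953 f cover axes [-0.8 -2.1  1.5] [-0.12024932  0.29532643 -0.10233916]
15 [-0.   1.   1.3] [0.01 0.31 0.02]
30 [-0.4 -0.4  1. ] [0.15 0.18 0.09]
45 [0.6 1.7 2.7] [0.33 0.13 0.27]
12.1333 8.649570460023272
```

View pics/w3.png

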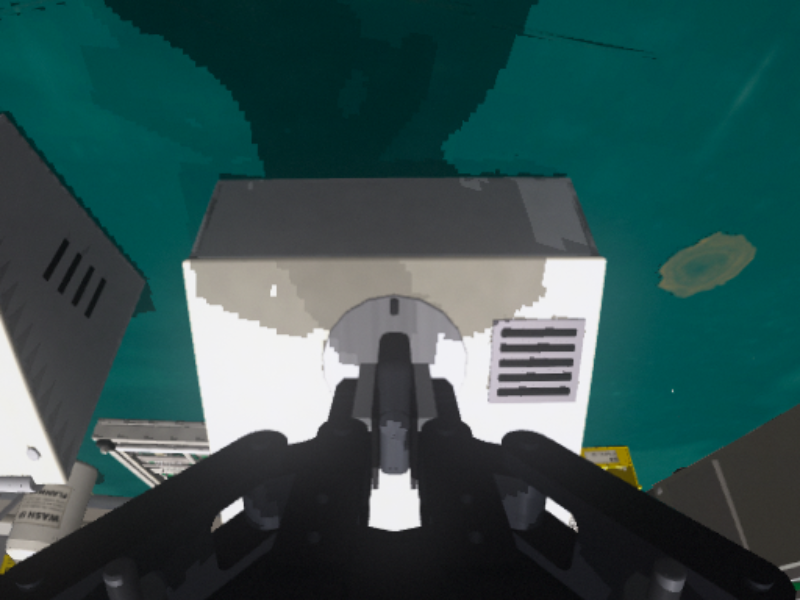

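The wing is in line with the ridge at (394,305). Next I push it in and turn it.

Run:
```python
from h import *
f=lambda: rot(35).inv().apply(np.array(robot.current_force())-f0).round(1)
f0=np.zeros(3)
n=rot(35).apply([0,0,1]); p0=np.array(robot.current_tool_pos())
h=robot.line_to(list(p0-13*n),rate=20,until_force=14)
d=(p0-robot.current_tool_pos())@n; print("push",h,round(d,2),f())
if d>9.5:
    j0=np.array(robot.current_joints()); j=j0.copy()
    for k in (15,30,45,60,75,85,90,94):
        j[5]=j0[5]+np.radians(k); robot.movej(j)
        print(k,f(),"Tz",round(float(np.array(robot.current_wrist_torque())@n),2),robot.current_gripper_width().__round__(1))
print(robot.current_time_s())
```

```text
push True 11.17 [-2.2 -1.1 20.2]
15 [-1.6  0.6 16.4] Tz -0.04 8.5
30 [-1.4  1.1 16.7] Tz 0.03 8.9
45 [-1.8 -0.  17.2] Tz -0.02 8.3
60 [-2.2 -1.  17.8] Tz -0.1 8.5
75 [-2.9 -1.1 17.4] Tz -0.05 9.0
85 [-3.3 -0.9 17.6] Tz -0.03 9.1
90 [-2.8  0.  18.2] Tz 0.05 8.7
94 [-2.9 -1.  17.8] Tz 1.01 9.0
15.2833
```

The torque rose to 1 N m at the end, so the stop was reached. I release, retreat and check.

Run:
```python
from h import *
robot.gripper_to(35)
n=rot(35).apply([0,0,1]); p0=np.array(robot.current_tool_pos())
robot.line_to(list(p0+90*n),rate=120)
c=robot.read_camera("wrist")
for k in (90,):
    a=np.radians(k)
    print([proj(c,pt(35,-132+s*np.cos(a),-s*np.sin(a),z))[0].round().tolist() for s in(-19,19) for z in (43,33.5,32)])
for r in robot.spot_point(c,"wing_grip")[:2]: print(r["p"],rot(35).inv().apply(w(c,r["position"])-A).round(1))
D=np.array([[px(c,u,v) for u in range(150,330,2)] for v in range(130,330,2)]).reshape(-1,3)
L=rot(35).inv().apply(D-A)-[0,0,4]
k=(abs(L[:,0]+132)<30)&(abs(L[:,1])<25)&(L[:,2]>27)&(L[:,2]<50)
if k.any(): print("wing top",k.sum(),L[k].min(0).round(1),L[k].max(0).round(1),np.median(L[k],0).round(1))
k=(abs(L[:,1])>30)&(abs(L[:,1])<72)&(L[:,0]>-165)&(L[:,0]<-20)&(abs(L[:,2])<15); print("cover height",k.sum(),np.median(L[k,2]))
cv2.imwrite("pics/w4.png",cv2.resize(c["img"],(800,600))); 
q=robot.current_tool_rot(); 
c=robot.read_camera("scene")
for l in ["reel","parts_bin","weight"]:
    for r in robot.spot_point(c,l)[:1]: print(l,round(r["p"],2),np.round(w(c,r["position"])))
print(robot.current_time_s())
```

```text
[[250.0, 186.0], [250.0, 182.0], [250.0, 182.0], [254.0, 237.0], [254.0, 232.0], [254.0, 231.0]]
0.92 [-132.2   -2.7   19.1]
wing top 162 [-136.7  -17.3   27.3] [-126.7   19.2   34.2] [-131.6    2.6   32.8]
cover height 1775 -0.5114926168492135
reel 0.86 [434. 295.  -1.]
parts_bin 0.9 [ 376. -326.   -3.]
weight 0.5 [ 515. -299.    3.]
16.8583
```

View pics/w4.png

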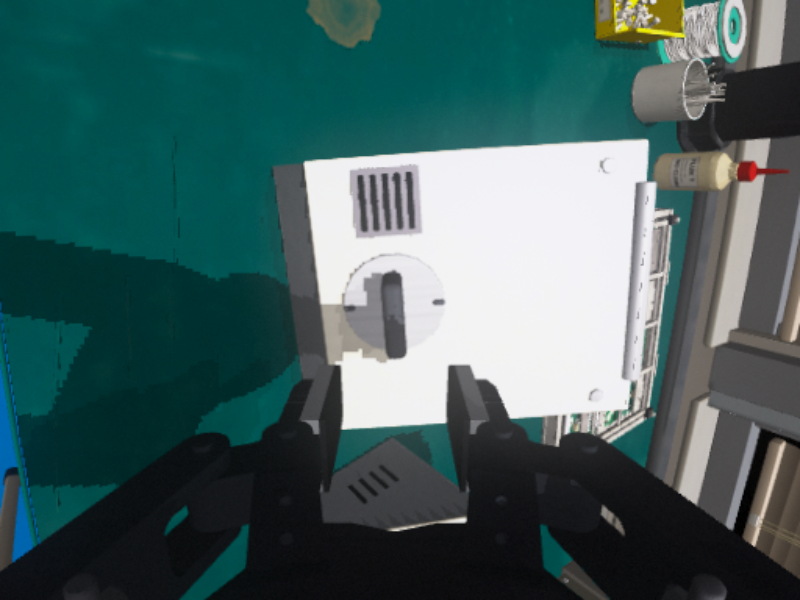

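The picture shows the wing at px (395,315), square to the ridges at (350,308) and (438,302) and level across the cover. Its top is about 33 mm above the face (43 mm if it had sprung out), and the cover lies on the 35° plane.

```bash
python3 -c "
from h import *
robot.sign_off(); print(robot.current_time_s())"
```

```text
the job is handed in; nothing more can be done
the job is handed in; nothing more can be done
```

The cover is shut and the wing fastener is locked. I handed the job in at about 17 s on the robot's clock, against the 48 s limit.

**What I did:**
- I pressed the cover shut on its thumb pad; it stopped firmly at about 15 N.
- I gripped the wing at about +45° and turned it back in line with the ridges.
- I pushed it in 11.2 mm, turned it a quarter turn clockwise to its stop, then let go and backed off.

**Last checks:**
- **Wing:** it lies level across the cover. Its top is about 33 mm above the face, matching the locked-and-released height of 33.5 mm; sprung out it would be 43 mm.
- **Stop:** torque rose to 1 N m when I commanded 94°, so the stop was reached.
- **Cover:** its face is within about 0.5 mm of the shut plane.
- **Things beside the box:** the reel, parts bin and weight were found within about 4 mm of their first positions, which is the accuracy of the measurement.

No check failed. The one small disagreement is in the network's estimates of the wing's position, which were 2–4 mm off my fitted model; the pictures and the grip agreed with the model.

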